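# Bring the green vial to the loading place and hold the shield open

### The job

Bring the green-capped vial on the turntable to the loading place under the amber shield: lift the red sprung plunger knob, swing its arm round, and let the plunger drop fully home in the index hole that puts the green vial there. Then raise the shield by its steel bar to about 50 degrees from shut and finish while holding it there with the fingers on the bar: it springs shut if let go. Leave the vials standing in their sockets, and do not disturb the jar, the tube rack or the bottle.

Things in the scene. Friction and masses are not known exactly. Their poses are not given: they have to be found in the camera images.
- turntable: White base of a vial turntable, fixed to the bench: plate 230 x 275 mm, 20 mm thick. Origin: on the bench under the turntable's vertical axis; z up. From there the loading place and the shield's hinge lie towards the base's -y, the red plunger (at the start) towards +y. A white disc beside the hinge has black ticks every 10 degrees and a long red one at 50.
- axis (a point): Point on the turntable's vertical axis, 40 mm above the bench: top of the grey rotor disc, 156 mm across. The rotor carries a steel arm 26 mm wide with the plunger and, opposite it, five black sockets 60 mm from the axis and 30 degrees apart. The middle one, straight opposite the plunger, is empty; each other holds a vial. All turn together.
- loading_place (a point): The loading place, fixed on the base, 60 mm from the axis along the base's -y, 44 mm above the bench (the height of the socket floors): where the origin of the green vial must come. At the start the empty socket stands there.
- rotor (a joint): Turn of the rotor about its vertical axis, rad, 0 at the start, positive anticlockwise seen from above, stops at +-1.15; turns freely (a little friction) while the plunger is lifted, locked within about 0.01 by the plunger in a hole.
- plunger_knob (a point): Centre of the plunger's red knob, an upright cylinder 24 mm in diameter and 26 mm high; 100 mm from the axis; with the plunger home this point is 75 mm above the bench. Below the knob a 14 mm steel stem 18 mm long reaches down to the arm. Clear all round and above; the knob does not turn on the arm.
- plunger (a joint): Lift of the plunger against its spring, m: 0 fully home in a hole, 0.018 at its upper stop. The pin (9 mm, round tip) clears the index plate from about 0.010; lifting takes about 4 N at home and 7 N at the top. Let go over a hole it springs down to 0; between holes it stays up at about 0.010 on the plate and slides on it.
- shield (a joint): Opening angle of the amber shield, rad: 0 shut (level), growing as it opens upward, 0.87 at 50 degrees, stop at 1.75. Its spring and weight shut it from any angle; holding takes about 4 N at the bar.
- shield_hinge (a point): Middle of the shield's level hinge line, which runs along the base's x, 135 mm from the turntable's axis on the -y side, 122.5 mm above the bench. The shield is a clear amber panel 100 mm wide, 110 mm long and 5 mm thick, reaching from the hinge over the loading place towards the axis; its free edge rises as it opens.
- shield_bar: Steel pull bar on the shield: round rod 12 mm thick, 80 mm long, parallel to the hinge, between two brackets 8 mm thick that rise 53 mm from the panel (80 mm clear between). It turns freely on itself like a roller. Origin: its middle; x along the bar. It is 100 mm along the panel from the hinge and 47 mm above the panel's mid-plane; shut, 169.5 mm above the bench.
- vial_green: The vial with the green cap (its body is green too), to be brought to the loading place; upright cylinder 18 mm across, 48 mm high, cap 20 mm across, loose in a socket 22 mm deep (inside 21 mm across). Origin: centre of its underside. It starts 30 or 60 degrees to either side of the loading place.
- vial_a: A vial like the green one, with a white cap, in another socket.
- vial_b: A vial like the green one, with a white cap, in another socket.
- vial_c: A vial like the green one, with a white cap, in another socket.
- jar: Bystander: glass jar with black lid, 56 mm across, 85 mm high, standing loose. Origin: centre of its underside.
- tube_rack: Bystander: grey-blue block 60 x 150 x 35 mm with white tubes standing to 65 mm, loose. Origin: centre of its underside, y along its length.
- bottle: Bystander: white plastic bottle with blue cap, 48 mm across, 100 mm high, loose. Origin: centre of its underside.
- index_mid (a point): Mouth of the middle index hole, 100 mm from the axis along the base's +y, on an aluminium arc on the base whose top is 32 mm above the bench. Five holes 11 mm wide lie along the arc, 100 mm from the axis, at 0, +-30 and +-60 degrees from this one. The plunger starts in this one.
Things that resemble listed ones, but are neither listed nor needed, are in the scene too. Leave any purple or yellow look-alike of the vial_b alone.

How it is judged:
On the way, in this order (a step that is already met when the one before it is completed fails the run):
1. the plunger is lifted out of its hole (value of joint plunger above 0.009 m), for 0.1 s.
2. the green vial stands at the loading place with the plunger home, the shield still shut (horizontal distance between vial_green and loading_place below 0.006 m and value of joint plunger below 0.002 m and value of joint shield below 0.1 rad), for 0.2 s.
3. the shield is held open at 50 degrees by its bar (value of joint shield between 0.733038 and 1.01229 rad and contact force between shield_bar and the fingers above 0.5 N and horizontal distance between vial_green and loading_place below 0.006 m and value of joint plunger below 0.002 m), for 0.3 s.
At the end, for the whole second after the job is handed in: The green vial's origin is within 6 mm (level) of the loading place, the plunger is home (less than 2 mm up), the shield stands at 42 to 58 degrees and still, carried by the fingers on its bar with more than 0.5 N, and no bystander props it; all vials stand in their sockets, upright within 0.25 rad (all of step 3 and velocity of joint shield between -0.05 and 0.05 rad/s and z of each of vial_green, vial_a, vial_b, vial_c in the frame of turntable below 0.05 m and angle between each of vial_green, vial_a, vial_b, vial_c's own z axis and vertical below 0.25 rad and contact force between shield_bar and jar below 0.1 N and contact force between shield_bar and tube_rack below 0.1 N and contact force between shield_bar and bottle below 0.1 N); the arm keeps its last pose, push and grip.
It fails at once if the jar, the tube rack or the bottle is moved more than 20 mm (distance of any of jar, tube_rack, bottle from where it was at the start of the episode above 0.02 m).
It fails at once if a vial is tipped over (angle between any of vial_green, vial_a, vial_b, vial_c's own z axis and vertical above 0.5 rad).
It also fails if it takes over 51 s, if anything falls off the work surface, if the arm or the gripper's body presses on something with over 40 N, if the wrist force passes 120 N, or if a joint passes its speed limit or range.

### The arm

A 7-joint arm with a two-finger parallel gripper is mounted at the origin on the work surface. World frame = base frame: x ahead of the robot, y to its left, z up, the work surface at z = 0. Lengths are in m, angles in rad, forces in N, time in s.
With the tool pointing down it reaches from about 0.425 to 0.95 m from the base axis. Payload 4.7 kg.
Tool frame: the origin (TCP) lies at the very end of the fingers, on their centre line; the grasp point (between the pads) lies 19 mm behind it; z points along the fingers, y is the line along which they close (so a half turn about z gives the same grasp; the last joint's range is limited). The gripper opens to 85 mm and grips with 20 to 120 N. Pads are 22 mm wide; open, the fingers measure 114 mm over their backs; the gripper's body (76 mm by 85 mm) begins 54 mm behind the grasp point. The pads swing forward as they close: fully open they stand 13 mm farther back than shut.
Start: joints at [-1.271, 0.469, -0.049, 1.532, 0.024, 1.141, -0.082], TCP at [0.218, 0.639, 0.231] pointing down, gripper open.
Joint ranges: [-2.59, 2.59], [-0.33, 1.99], [-1.39, 1.29], [0.1, 2.45], [-1.04, 4.18], [0.21, 1.99], [-2.66, 2.66]. Speed limits (rad/s): [2.57, 2.57, 3.14, 3.14, 3.14, 3.14, 3.14].

### API

Orientations are given as a unit quaternion [w, x, y, z].
In Python, from rig import env, camera, ticket gives the robot as it stands.
- The arm moves only by the tool move_arm, never from a script. Its arguments are lists of equal length, an entry for each row: "linear": the shift along the tool's x, y, z in mm, a list of three; "delta_rot": the turn, a rotation vector about the tool's x, y, z in degrees, a list of three. A call has 1 to 10 rows; each row is the pose to reach, as a shift and turn from the pose commanded when the call began, along the tool's axes at that moment; what a row does not reach only later rows make up. A row lasts 1/12 s, in which the tool goes at most 41.7 mm and 7.16 degrees, less where a joint would pass 70% of its speed; a pose out of reach is approached as far as the arm can. A call with a gripper value outside its range is refused whole. "grip" is the closure, from 0 (fully open) to 1 (shut), set as the call begins (left out, the last holds). The fingers move at their own pace and stop on an object; the grip force is fixed at half the most. Time passes only in rows, so rows that repeat a pose let the fingers close. It gives the time, the measured TCP pose, the force, the opening and the grip force at its end, in the units of the state.
- env.get_state(): the state, without advancing time (a new reading comes with each control period).
- camera(name): name is "side" or "top"; returns a dict with "color" (420x560x3 uint8, red, green, blue), "z_map" (420x560 float32, m along the optical axis (not along the pixel's ray), 0 where there is no reading), "fx", "fy", "cx", "cy" (pixels), "distortion" ([k1, k2, p1, p2, k3] as OpenCV has them; the pictures are not rectified), "camera_from_world" (4x4, takes a point from world to camera coordinates). Camera axes: x right, y down, z forward; pixel columns grow to the right and rows downward; lengths in m; the calibration is good to about 2 mm. A picture is of the moment at which its call begins.
- ticket.hand_in(): hands the job in; it is judged then, once.
The state is a dict: "time_s": time; "joints": joint angles; "dq": joint speeds; "joint_efforts": joint torques, N m; "position": TCP position; "eef_rot": TCP orientation; "wrist_force": force on the tool from outside, world axes, zero at the start; "torque": the same for the moment, N m; "grip_width": finger opening in m; "gripper_force": force on a finger pad.
Only numpy, scipy, OpenCV 4.12 (cv2) and the standard library are available. Lean on these libraries where they do the work, as an engineer would, in place of code of your own. Each camera call takes 0.05 s, during which the arm holds its last target. There are 200 camera calls.

## Working session

There is one attempt and no reset: what is moved stays moved. The work goes in short steps, Python scripts to look and compute and a tool call to move; the robot and the scene stay as the last step left them, time stands still between calls to the robot, and variables do not carry over. Pictures are saved under pics/ and viewed, at most 10 in all, crops included, and the job is handed in when it is done.

Besides the shell and the picture viewer there is one more tool, called as name(argument=value, ...) on one line, values as JSON. move_arm: Moves the arm, as the interface text tells. Its arguments: {"type":"object","properties":{"linear":{"type":"array","items":{"type":"array","items":{"type":"number"}}},"delta_rot":{"type":"array","items":{"type":"array","items":{"type":"number"}}},"grip":{"type":"number"}},"required":["linear","delta_rot"]}

```bash
mkdir -p pics; ls; python3 - <<'E'
from rig import env,camera
import cv2,numpy as np,pickle
s=env.get_state();print({k:np.round(v,3) for k,v in s.items()})
for n in("side","top"):
    d=camera(n);pickle.dump(d,open(f"pics/{n}0.pkl","wb"));cv2.imwrite(f"pics/{n}0.png",d["color"][:,:,::-1])
    print(n,d["fx"],d["cx"],d["cy"],d["distortion"],np.round(d["camera_from_world"],3))
E
```

```text
pics
{'time_s': np.float64(0.0), 'joints': array([-1.271,  0.469, -0.049,  1.534,  0.024,  1.141, -0.082]), 'dq': array([ 0.   ,  0.001, -0.   ,  0.001,  0.001,  0.001, -0.001]), 'joint_efforts': array([-0.0000e+00, -5.1031e+01, -4.6000e-02, -2.3772e+01,  1.1000e-02,
        8.0000e-03,  0.0000e+00]), 'position': array([0.218, 0.638, 0.23 ]), 'eef_rot': array([-0.   ,  0.164,  0.987, -0.001]), 'wrist_force': array([0.081, 0.63 , 0.064]), 'torque': array([-0.017,  0.019, -0.027]), 'gripper_force': np.float64(0.0), 'grip_width': np.float64(0.085)}
side 536.5314818012184 283.8695732700876 205.24012317741997 [-0.03550544  0.          0.          0.          0.        ] [[-0.929 -0.369  0.018  0.598]
 [-0.281  0.675 -0.683  0.28 ]
 [ 0.24  -0.639 -0.731  0.802]
 [ 0.     0.     0.     1.   ]]
top 480.3696498846484 277.14552252916076 203.58710762358058 [-0.11050562  0.          0.          0.          0.        ] [[ 0.02  -1.    -0.013 -0.033]
 [-0.982 -0.017 -0.187  0.661]
 [ 0.187  0.016 -0.982  0.85 ]
 [ 0.     0.     0.     1.   ]]
```

View pics/top0.png

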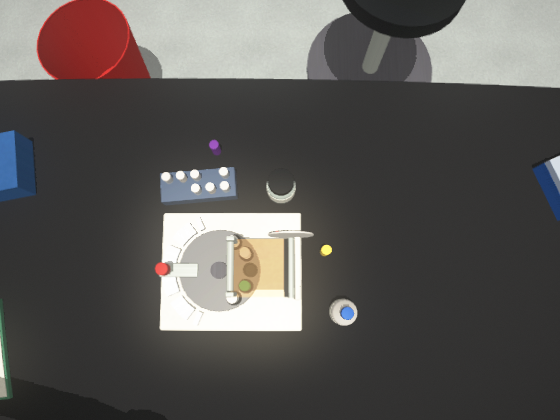

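View pics/side0.png

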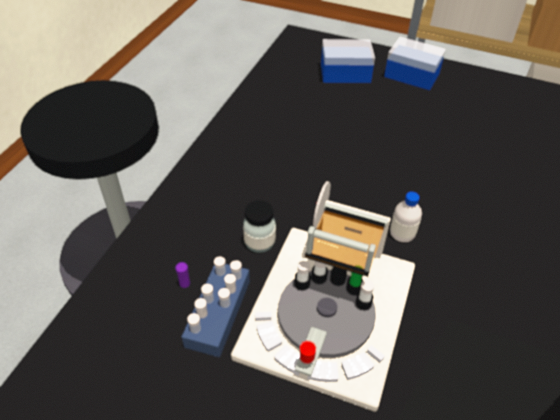

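Top view: the red knob is at (162,269), the hub at (219,270), and the bar runs from (230,238) to (232,298). The hinge is on the right near x≈290. Candidates for the green vial:
- Green: top (245,286), side (355,284). It is in a socket and matches the description.
- Yellow look-alike: top (326,250).
- Purple look-alike: top (214,145), side (183,275).
- White-capped vials: side (303,270), (320,268) and (367,287).

For the knob, the other red thing is the bin at top (85,40). I'll measure and check with one crop.

```bash
cat > h.py <<'E'
import cv2,numpy as np,pickle
def K(d): return np.array([[d["fx"],0,d["cx"]],[0,d["fy"],d["cy"]],[0,0,1.]])
def rays(d,p):
    n=cv2.undistortPoints(np.float64(p).reshape(-1,1,2),K(d),np.array(d["distortion"])).reshape(-1,2)
    T=d["camera_from_world"];R=T[:3,:3]
    return -R.T@T[:3,3], np.c_[n,np.ones(len(n))]@R
def plane(d,p,z):
    o,r=rays(d,p); return o+r*((z-o[2])/r[:,2])[:,None]
def tri(a,pa,b,pb):
    o1,r1=rays(a,pa);o2,r2=rays(b,pb);r1,r2=r1[0],r2[0]
    s=np.linalg.lstsq(np.c_[r1,-r2],o2-o1,rcond=None)[0]
    A,B=o1+s[0]*r1,o2+s[1]*r2
    return (A+B)/2,np.linalg.norm(A-B)
def proj(d,P):
    T=d["camera_from_world"];return cv2.projectPoints(np.float64(P).reshape(-1,1,3),cv2.Rodrigues(T[:3,:3])[0],T[:3,3],K(d),np.array(d["distortion"]))[0].reshape(-1,2)
def blob(d,lo,hi,roi):
    h=cv2.cvtColor(d["color"],cv2.COLOR_RGB2HSV);m=cv2.inRange(h,lo,hi);x0,y0,x1,y1=roi
    k=np.zeros_like(m);k[y0:y1,x0:x1]=m[y0:y1,x0:x1];return k
def cen(m):
    M=cv2.moments(m,True);x,y,w,h=cv2.boundingRect(m);return (M["m10"]/M["m00"],M["m01"]/M["m00"]),(x,y,w,h),M["m00"]
E
python3 - <<'E'
from h import *
s,t=[pickle.load(open(f"pics/{n}0.pkl","rb")) for n in("side","top")]
red=((0,150,60),(8,255,255))
a=cen(blob(s,*red,(280,320,340,380)));b=cen(blob(t,*red,(145,250,185,290)));print(a,b,"knob",tri(s,a[0],t,b[0]))
gr=((40,80,20),(80,255,255))
a=cen(blob(s,*gr,(330,265,390,310)));print(a)
# plate corners
m=blob(t,(0,0,150),(179,60,255),(150,205,310,340))
c=max(cv2.findContours(m,0,1)[0],key=cv2.contourArea)
P=plane(t,c.reshape(-1,2),0.02)[:,:2]
r=cv2.minAreaRect(np.float32(P*1000));print("plate",r,cv2.boxPoints(r))
# hub/rotor: gray
g=cv2.cvtColor(t["color"],cv2.COLOR_RGB2GRAY)
print(g[270,175:260:3], g[225:320:4,212])
c=cv2.HoughCircles(cv2.medianBlur(g,3),cv2.HOUGH_GRADIENT,1,50,param1=100,param2=15,minRadius=36,maxRadius=48)
print(c); 
for q in c[0][:3]: print(plane(t,q[:2],0.04))
z=t["z_map"];print("bar z")
for v in range(232,306,6):
    seg=[(u,round(float(z[v,u]),3)) for u in range(226,238)]; print(v,seg[::2])
im=cv2.resize(np.hstack([t["color"][205:345,150:350,::-1],]),None,fx=4,fy=4,interpolation=2);cv2.imwrite("pics/c1.png",im)
E
```

```text
((307.1145833333333, 351.43055555555554), (299, 341, 17, 22), 288.0) ((160.94214876033058, 268.3636363636364), (155, 263, 13, 12), 121.0) knob (array([0.53391126, 0.19054244, 0.07816258]), np.float64(0.0005631844185683046))
((355.0406976744186, 279.55232558139534), (349, 268, 13, 20), 172.0)
plate ((534.916015625, 61.804649353027344), (228.68748474121094, 293.8382568359375), 1.0452247858047485) [[417.91125 206.61353]
 [423.27136 -87.17585]
 [651.9208  -83.00423]
 [646.56067 210.78516]]
[241 242 242 243 243 244 244 246 186 187 188 188 141 148 143 143 143 161
 242 205 169 168 168 126 131 132 130 129 170] [253 253 182 184 184 184 185 185 185 187 141 142 143 188 188 189 191 191
 191 192 193 193 254 254]
[[[219.5 269.5  40.7]
  [ 82.5  46.5  45.2]]]
[[0.53609137 0.08711833 0.04      ]]
[[1.00424516 0.40724999 0.04      ]]
bar z
232 [(226, 0.926), (228, 0.925), (230, 0.926), (232, 0.926), (234, 0.943), (236, 0.945)]
238 [(226, 0.788), (228, 0.787), (230, 0.786), (232, 0.786), (234, 0.788), (236, 0.871)]
244 [(226, 0.92), (228, 0.786), (230, 0.786), (232, 0.787), (234, 0.835), (236, 0.833)]
[... 185 characters left out ...]
26, 0.915), (228, 0.78), (230, 0.783), (232, 0.783), (234, 0.829), (236, 0.829)]
268 [(226, 0.903), (228, 0.776), (230, 0.779), (232, 0.779), (234, 0.828), (236, 0.829)]
274 [(226, 0.908), (228, 0.777), (230, 0.777), (232, 0.778), (234, 0.829), (236, 0.827)]
280 [(226, 0.778), (228, 0.774), (230, 0.775), (232, 0.775), (234, 0.823), (236, 0.824)]
286 [(226, 0.775), (228, 0.774), (230, 0.772), (232, 0.774), (234, 0.82), (236, 0.822)]
292 [(226, 0.771), (228, 0.769), (230, 0.771), (232, 0.772), (234, 0.791), (236, 0.82)]
298 [(226, 0.851), (228, 0.851), (230, 0.851), (232, 0.85), (234, 0.853), (236, 0.851)]
304 [(226, 0.897), (228, 0.898), (230, 0.901), (232, 0.876), (234, 0.878), (236, 0.876)]
```

View pics/c1.png

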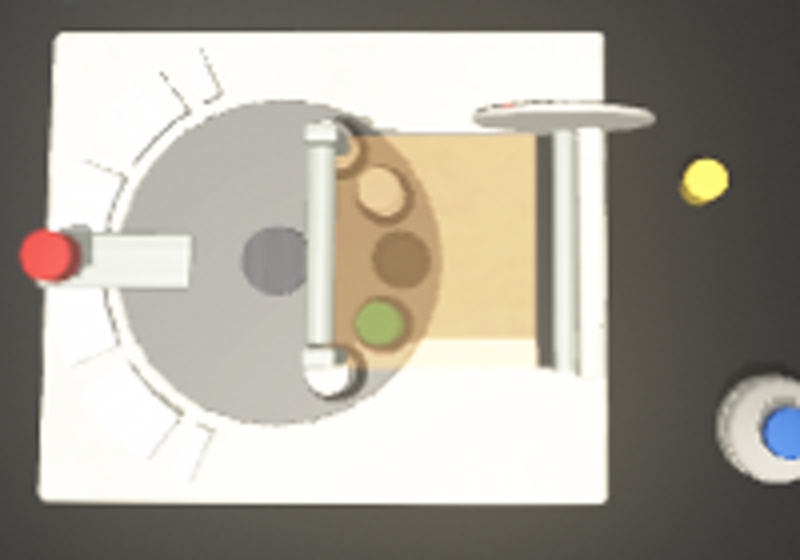

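The crop confirms it: the green vial at crop (380,322) is 30° from the empty socket on the base's -x side, so the rotor must turn +30° and the knob comes towards the robot. Next I'll work out targets for the knob and bar.

```bash
cat >> h.py <<'E'
from scipy.spatial.transform import Rotation as Ro
def go(st,pos,yaw):
    "shift mm (tool axes) and rotvec deg (tool) to pos, with tool straight down and tool y at angle yaw deg"
    q=st["eef_rot"];R=Ro.from_quat([q[1],q[2],q[3],q[0]])
    y=np.array([np.cos(np.radians(yaw)),np.sin(np.radians(yaw)),0]);z=np.array([0,0,-1.])
    T=Ro.from_matrix(np.c_[np.cross(y,z),y,z])
    return np.round(R.inv().apply(np.array(pos)-st["position"])*1000,1),np.round((R.inv()*T).as_rotvec(degrees=True),2)
E
python3 - <<'E'
from h import *
from rig import env
s,t=[pickle.load(open(f"pics/{n}0.pkl","rb")) for n in("side","top")]
m=blob(t,(0,150,60),(8,255,255),(145,250,185,290));print("knob top plane .08",plane(t,cen(m)[0],.082))
for v in (245,268,290): print("bar",plane(t,(230.4,v),.1755))
# arm of plunger, index marks: hub centre
g=cv2.cvtColor(t["color"],cv2.COLOR_RGB2GRAY);k=np.zeros_like(g);k[255:285,205:226]=((g[255:285,205:226]<165)*255);print(cen(k),plane(t,cen(k)[0],.042))
# side view circle ellipse of rotor
gs=cv2.cvtColor(s["color"],cv2.COLOR_RGB2HSV);ms=cv2.inRange(gs,(0,0,70),(179,50,150));x=np.zeros_like(ms);x[260:365,265:385]=ms[260:365,265:385]
c=max(cv2.findContours(x,0,1)[0],key=cv2.contourArea);P=plane(s,c.reshape(-1,2),.04)[:,:2]
P=P[P[:,1]>.075];A=np.c_[2*P,np.ones(len(P))]
for i in range(4):
    w=np.linalg.lstsq(A,(P**2).sum(1),rcond=None)[0];r=np.sqrt(w[2]+w[:2]@w[:2]);e=abs(np.linalg.norm(P-w[:2],axis=1)-r);P,A=P[e<max(.0015,2*np.median(e))],A[e<max(.0015,2*np.median(e))]
print("side rotor",w[:2],r,len(P))
st=env.get_state();print(go(st,[.534,.188,.13],71))
E
```

```text
knob top plane .08 [[0.53344491 0.18952211 0.082     ]]
bar [[0.56973495 0.05271555 0.1755    ]]
bar [[0.53224895 0.05138192 0.1755    ]]
bar [[0.49686748 0.05016002 0.1755    ]]
((218.24778761061947, 269.7566371681416), (210, 262, 16, 17), 226.0) [[0.53545253 0.08922617 0.042     ]]
side rotor [0.53688186 0.08865214] 0.018641744427079252 34
(array([-444.7, -323.9,  100.9]), array([-0.1 ,  0.  ,  0.16]))
```

move_arm(linear=[[-30,-22,0],[-60,-44,2],[-90,-66,5],[-120,-88,10],[-150,-110,16],[-180,-132,22],[-210,-153,28],[-240,-175,35],[-270,-197,42],[-300,-219,50]], delta_rot=[[0,0,0],[0,0,0],[0,0,0],[0,0,0],[0,0,0],[0,0,0],[0,0,0],[0,0,0],[0,0,0],[0,0,0]], grip=0.3)

```text
time_s: 0.93
position: [0.4318, 0.333, 0.181]
eef_rot: [-0.0, 0.164, 0.987, 0.0]
wrist_force: [0.4, -0.0, 0.8]
grip_width: 0.0597
gripper_force: 0.0
```

```bash
python3 - <<'E'
from h import *
from rig import env
st=env.get_state();print(st["grip_width"],go(st,[.534,.1885,.115],71))
E
```

```text
0.0596559547146069 (array([-143.4, -103.8,   66. ]), array([ 0.  , -0.  ,  0.17]))
```

move_arm(linear=[[-30,-22,10],[-60,-44,20],[-90,-66,35],[-115,-84,48],[-132,-96,58],[-140,-102,64],[-143.4,-103.8,66],[-143.4,-103.8,66],[-143.4,-103.8,66]], delta_rot=[[0,0,0],[0,0,0],[0,0,0],[0,0,0],[0,0,0],[0,0,0],[0,0,0],[0,0,0],[0,0,0]])

```text
time_s: 1.68
position: [0.5327, 0.1921, 0.1156]
eef_rot: [-0.0, 0.163, 0.987, 0.001]
wrist_force: [0.2, -0.1, -0.1]
grip_width: 0.0599
gripper_force: 0.0
```

```bash
python3 - <<'E'
from h import *
from rig import env,camera
st=env.get_state();print(st["position"],go(st,[.534,.1885,.054],71))
ims=[]
for n in("side","top"):
    d=camera(n);u,v=proj(d,st["position"]-[0,0,.03])[0].astype(int);u=max(u,90)
    ims.append(cv2.resize(d["color"][v-70:v+70,u-90:u+90,::-1],(396,308)))
cv2.imwrite("pics/c2.png",np.hstack(ims))
E
```

```text
[0.53273702 0.19206292 0.11556228] (array([-2.4, -3. , 61.6]), array([ 0.06, -0.03,  0.29]))
```

View pics/c2.png

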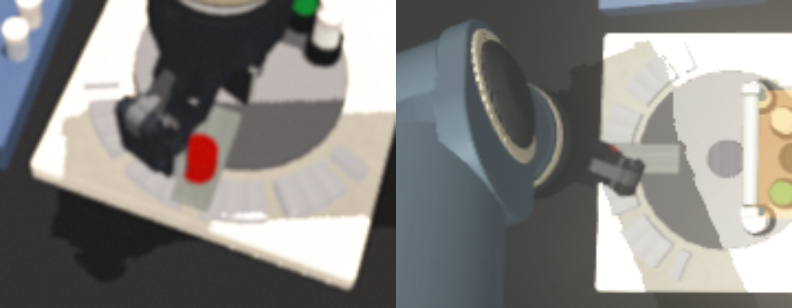

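The left (side) crop shows the near finger at (145,130) and the knob at (200,158). In the right (top) crop the knob peeks out at (612,150), behind the -y finger at (625,180). The knob is between the fingers, so I'll descend.

move_arm(linear=[[0,0,10],[0,0,22],[0,0,35],[0,0,47],[0,0,55],[0,0,60],[0,0,61.5],[0,0,61.5],[0,0,61.5],[0,0,61.5]], delta_rot=[[0,0,0],[0,0,0],[0,0,0],[0,0,0],[0,0,0],[0,0,0],[0,0,0],[0,0,0],[0,0,0],[0,0,0]])

```text
time_s: 2.62
position: [0.5338, 0.1904, 0.0544]
eef_rot: [0.001, 0.164, 0.987, 0.0]
wrist_force: [0.5, 0.1, 0.5]
grip_width: 0.0597
gripper_force: 0.0
```

```bash
python3 - <<'E'
from h import *
from rig import env,camera
st=env.get_state();print(st["position"],st["wrist_force"],go(st,[.534,.1885,.054],71))
ims=[]
for n in("side","top"):
    d=camera(n);u,v=proj(d,st["position"]+[0,0,.02])[0].astype(int);u=max(u,70)
    ims.append(cv2.resize(d["color"][v-55:v+55,u-70:u+70,::-1],(392,308),interpolation=2))
cv2.imwrite("pics/c3.png",np.hstack(ims))
E
```

```text
[0.53382655 0.19040584 0.05437379] [0.45151943 0.11619658 0.49975124] (array([-0.8, -1.7,  0.4]), array([0.05, 0.05, 0.16]))
```

View pics/c3.png

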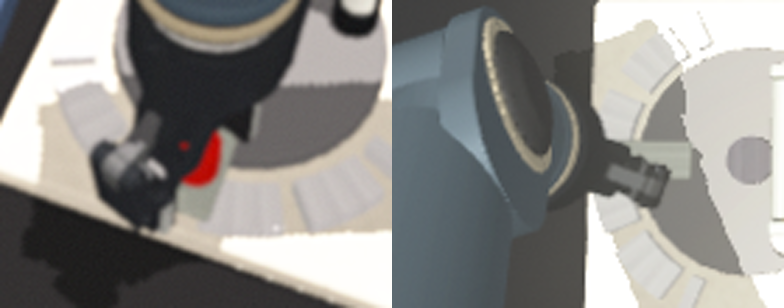

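The side crop shows the knob (red, (205,160)) behind the near finger at (140,170), between the fingers. I'll close the gripper.

move_arm(linear=[[-0.8,-1.7,0],[-0.8,-1.7,0],[-0.8,-1.7,0],[-0.8,-1.7,0],[-0.8,-1.7,0],[-0.8,-1.7,0],[-0.8,-1.7,0],[-0.8,-1.7,0]], delta_rot=[[0,0,0],[0,0,0],[0,0,0],[0,0,0],[0,0,0],[0,0,0],[0,0,0],[0,0,0]], grip=1)

```text
time_s: 3.38
position: [0.5338, 0.1881, 0.0541]
eef_rot: [0.0, 0.164, 0.986, 0.0]
wrist_force: [-0.1, -1.2, 5.5]
grip_width: 0.0223
gripper_force: 58.6
```

move_arm(linear=[[0,0,-3],[0,0,-6],[0,0,-9],[0,0,-12],[0,0,-14],[0,0,-14],[0,0,-14],[0,0,-14],[0,0,-14]], delta_rot=[[0,0,0],[0,0,0],[0,0,0],[0,0,0],[0,0,0],[0,0,0],[0,0,0],[0,0,0],[0,0,0]])

```text
time_s: 4.13
position: [0.5332, 0.1881, 0.0675]
eef_rot: [-0.0, 0.164, 0.987, -0.0]
wrist_force: [0.2, -2.2, -5.7]
grip_width: 0.0227
gripper_force: 58.9
```

```bash
python3 - <<'E'
from h import *
from rig import env
st=env.get_state();p=st["position"];print(p,st["wrist_force"],st["gripper_force"])
ax=np.array([.536,.0885])
q=st["eef_rot"];R=Ro.from_quat([q[1],q[2],q[3],q[0]])
d=p[:2]-ax;print(np.linalg.norm(d),np.degrees(np.arctan2(*d[::-1]))); d=d*.1/np.linalg.norm(d)
for a in range(3,31,3):
    n=Ro.from_euler("z",a,degrees=True).apply([*d,0])-[*d,0];print(a,np.round(R.inv().apply(n)*1000,1))
E
```

```text
[0.53319087 0.1880587  0.06745796] [ 0.18051504 -2.1883488  -5.68253805] 58.93548309803009
0.09959832120041671 91.6162198629593
3 [ 4.9 -2.   0. ]
6 [ 9.6 -4.2  0. ]
9 [14.2 -6.6  0. ]
12 [18.7 -9.3  0. ]
15 [ 23.1 -12.2   0. ]
18 [ 27.2 -15.4   0. ]
21 [ 31.3 -18.7   0. ]
24 [ 35.1 -22.3   0. ]
27 [ 38.7 -26.1   0. ]
30 [ 42.2 -30.    0.1]
```

move_arm(linear=[[4.9,-2,0],[9.6,-4.2,0],[14.2,-6.6,0],[18.7,-9.3,0],[23.1,-12.2,0],[27.2,-15.4,0],[31.3,-18.7,0],[35.1,-22.3,0],[38.7,-26.1,0],[42.2,-30,0]], delta_rot=[[0,0,-3],[0,0,-6],[0,0,-9],[0,0,-12],[0,0,-15],[0,0,-18],[0,0,-21],[0,0,-24],[0,0,-27],[0,0,-30]])

```text
time_s: 4.97
position: [0.4837, 0.1733, 0.0678]
eef_rot: [-0.0, -0.098, 0.995, -0.0]
wrist_force: [0.5, -1.1, -6.1]
grip_width: 0.0222
gripper_force: 59.0
```

move_arm(linear=[[0,0,0],[0,0,0],[0,0,0],[0,0,0]], delta_rot=[[0,0,0],[0,0,0],[0,0,0],[0,0,0]])

```text
time_s: 5.3
position: [0.484, 0.1735, 0.0677]
eef_rot: [-0.0, -0.097, 0.995, -0.0]
wrist_force: [1.3, -2.3, -6.4]
grip_width: 0.0228
gripper_force: 59.0
```

```bash
python3 - <<'E'
from h import *
from rig import env
st=env.get_state();p=st["position"];ax=np.array([.536,.0885])
d=p[:2]-ax;print(p,st["wrist_force"],np.linalg.norm(d),np.degrees(np.arctan2(*d[::-1])))
a=np.radians(121.6);print(go(st,[ax[0]+.0996*np.cos(a),ax[1]+.0996*np.sin(a),.054],101))
E
```

```text
[0.48401357 0.17350327 0.0677163 ] [ 1.28048157 -2.30143084 -6.41007096] 0.09964007763053608 121.44918647536623
(array([ 0.2, -0.1, 13.7]), array([-0.01, -0.02,  0.09]))
```

Within 0.2° of the hole. Lower the plunger.

move_arm(linear=[[0.2,0,3],[0.2,0,6],[0.2,0,9],[0.2,0,12],[0.2,0,14],[0.2,0,14],[0.2,0,14],[0.2,0,14]], delta_rot=[[0,0,0],[0,0,0],[0,0,0],[0,0,0],[0,0,0],[0,0,0],[0,0,0],[0,0,0]])

```text
time_s: 5.97
position: [0.4843, 0.1737, 0.0542]
eef_rot: [0.001, -0.097, 0.995, 0.0]
wrist_force: [0.4, -2.7, -0.7]
grip_width: 0.0225
gripper_force: 59.7
```

move_arm(linear=[[0,0,0],[0,0,0],[0,0,0],[0,0,0],[0,0,0],[0,0,0]], delta_rot=[[0,0,0],[0,0,0],[0,0,0],[0,0,0],[0,0,0],[0,0,0]], grip=0.3)

```text
time_s: 6.47
position: [0.4837, 0.1738, 0.0538]
eef_rot: [0.0, -0.097, 0.995, 0.0]
wrist_force: [0.4, -0.4, -0.4]
grip_width: 0.0598
gripper_force: 0.0
```

move_arm(linear=[[0,0,-10],[0,0,-25],[0,0,-45],[0,0,-70],[0,0,-95],[0,0,-120],[0,0,-145],[0,0,-165],[0,0,-176],[0,0,-176]], delta_rot=[[0,0,0],[0,0,0],[0,0,0],[0,0,0],[0,0,0],[0,0,0],[0,0,0],[0,0,0],[0,0,0],[0,0,0]])

```text
time_s: 7.3
position: [0.4851, 0.1741, 0.2328]
eef_rot: [0.003, -0.097, 0.995, 0.001]
wrist_force: [0.4, -0.2, 0.2]
grip_width: 0.0599
gripper_force: 0.0
```

```bash
python3 - <<'E'
from h import *
from rig import env,camera
import pickle
st=env.get_state();p=st["position"];print(p,st["wrist_force"])
D=[camera(n) for n in("side","top")]
s,t=D
m=blob(s,(0,150,60),(8,255,255),(270,310,360,400))
if m.any():
  a=cen(m);print(a); 
  for z in(.075,.078,.085):
    q=plane(s,a[0],z)[0,:2]-[.536,.0885];print(z,q+[.536,.0885],np.linalg.norm(q),np.degrees(np.arctan2(*q[::-1])))
ims=[cv2.resize(d["color"][v-75:v+75,u-100:u+100,::-1],(400,300),interpolation=2) for d,u,v in((s,330,290),(t,220,275))]
cv2.imwrite("pics/c4.png",np.hstack(ims))
E
```

```text
[0.48510498 0.17412562 0.23282235] [ 0.37289503 -0.17612718  0.17884471]
((343.63787375415285, 355.16279069767444), (336, 345, 17, 22), 301.0)
0.075 [0.48501104 0.1749921 ] 0.10040297247095648 120.52026944157753
0.078 [0.48482514 0.17659522] 0.10188048556735955 120.15247122253564
0.085 [0.48439139 0.18033584] 0.10534357791789865 119.33450252775378
```

View pics/c4.png

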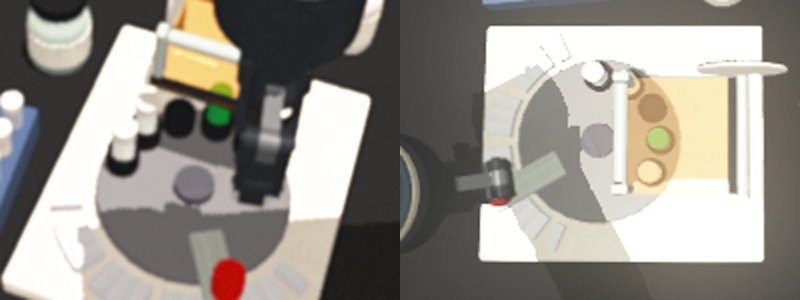

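The green vial now sits on the base centre line: top crop (658,138), with the empty socket at (652,107). The knob is at side crop (228,280). I'll compare knob heights before and after, then compute the bar approach.

```bash
python3 - <<'E'
from h import *
from rig import env
s=pickle.load(open("pics/side0.pkl","rb"))
q=plane(s,(307.11,351.43),.075)[0,:2]-[.536,.0885];print("start",np.linalg.norm(q),np.degrees(np.arctan2(*q[::-1])))
st=env.get_state();print(go(st,[.535,.0525,.2300],91.1))
E
```

```text
start 0.10044708694620565 90.78589665615429
(array([ -27.3, -128.6,   -0.5]), array([-0.  , -0.02, 10.06]))
```

The knob has the same apparent height as when it was home (r 100.4 mm both times), and the turn measures 29.7°. The plunger is home, so on to the bar.

move_arm(linear=[[-4,-20,0],[-9,-42,0],[-14,-66,0],[-19,-90,0],[-23,-110,0],[-26,-122,0],[-27.3,-128.6,0],[-27.3,-128.6,0],[-27.3,-128.6,0],[-27.3,-128.6,0]], delta_rot=[[0,0,1.5],[0,0,3],[0,0,4.5],[0,0,6],[0,0,8],[0,0,10],[0,0,10],[0,0,10],[0,0,10],[0,0,10]])

```text
time_s: 8.23
position: [0.535, 0.0542, 0.2296]
eef_rot: [-0.0, -0.011, 1.0, 0.0]
wrist_force: [0.7, -1.3, -0.3]
grip_width: 0.0596
gripper_force: 0.0
```

```bash
python3 - <<'E'
from h import *
from rig import env,camera
st=env.get_state();print(st["position"],go(st,[.535,.0525,.1505],91.1))
t=camera("top");s=camera("side")
ims=[cv2.resize(d["color"][v-75:v+75,u-100:u+100,::-1],(400,300),interpolation=2) for d,u,v in((s,340,250),(t,230,265))]
cv2.imwrite("pics/c5.png",np.hstack(ims))
E
```

```text
[0.53495954 0.05423374 0.22959401] (array([-0. , -1.8, 79.1]), array([ 0.05, -0.03,  0.2 ]))
```

View pics/c5.png

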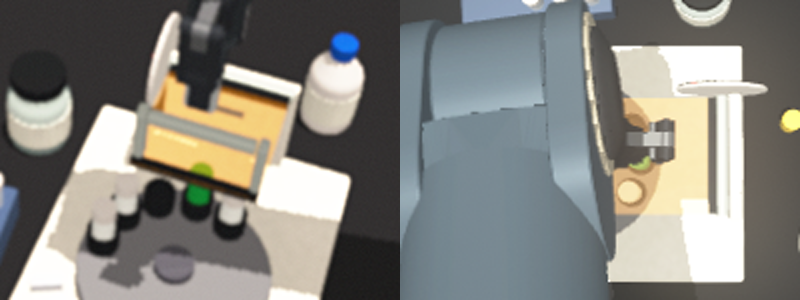

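The side crop shows the fingers at (205,95) above the middle of the bar, which runs from (140,115) to (262,150), with the green vial beneath at (198,190). Descend.

move_arm(linear=[[0,0,10],[0,0,22],[0,0,35],[0,0,48],[0,0,60],[0,0,70],[0,0,76],[0,0,79],[0,0,79],[0,0,79]], delta_rot=[[0,0,0],[0,0,0],[0,0,0],[0,0,0],[0,0,0],[0,0,0],[0,0,0],[0,0,0],[0,0,0],[0,0,0]])

```text
time_s: 9.17
position: [0.5357, 0.0527, 0.151]
eef_rot: [0.0, -0.01, 1.0, 0.0]
wrist_force: [1.6, 0.2, -0.4]
grip_width: 0.0593
gripper_force: 0.0
```

```bash
python3 - <<'E'
from h import *
from rig import env,camera
st=env.get_state();print(st["position"],st["wrist_force"])
s=camera("side");u,v=proj(s,[.535,.0525,.17])[0].astype(int);print(u,v)
cv2.imwrite("pics/c6.png",cv2.resize(s["color"][v-60:v+60,u-80:u+80,::-1],(480,360),interpolation=2))
E
```

```text
[0.53571739 0.05273653 0.15104621] [ 1.61055921  0.22737623 -0.36880103]
342 239
```

View pics/c6.png

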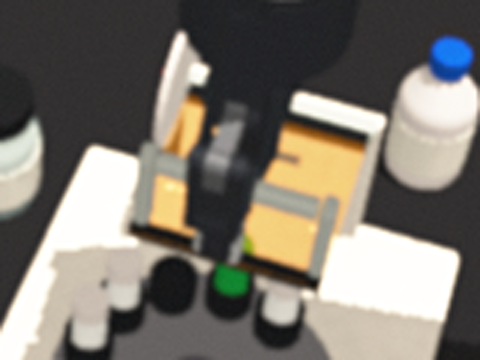

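The bar passes between the fingers (near finger at (215,190) in front of the bar, both brackets clear). I'll close on it.

move_arm(linear=[[0,0,0],[0,0,0],[0,0,0],[0,0,0],[0,0,0],[0,0,0],[0,0,0],[0,0,0],[0,0,0]], delta_rot=[[0,0,0],[0,0,0],[0,0,0],[0,0,0],[0,0,0],[0,0,0],[0,0,0],[0,0,0],[0,0,0]], grip=1)

```text
time_s: 9.97
position: [0.5356, 0.0531, 0.151]
eef_rot: [0.0, -0.01, 1.0, 0.0]
wrist_force: [-0.3, 2.4, 3.1]
grip_width: 0.0098
gripper_force: 58.5
```

```bash
python3 - <<'E'
from h import *
from rig import env
st=env.get_state();print(st["position"],st["wrist_force"],st["grip_width"])
q=st["eef_rot"];R=Ro.from_quat([q[1],q[2],q[3],q[0]]);r=np.hypot(.1,.047);a0=np.arctan2(.047,.1)
for a in range(5,51,5):
    b=a0+np.radians(a);dy=r*np.cos(b)-.1;dz=r*np.sin(b)-.047
    yw=np.radians(1.2);print(a,np.round(R.inv().apply([-dy*np.sin(yw),dy*np.cos(yw),dz])*1000,1))
E
```

```text
[0.53555952 0.05305087 0.15102699] [-0.27095443  2.41727998  3.12815543] 0.009757262775222458
5 [-0.  -4.5 -8.5]
10 [ -0.   -9.7 -16.7]
15 [ -0.  -15.6 -24.3]
20 [ -0.  -22.1 -31.4]
25 [ -0.  -29.2 -37.9]
30 [ -0.  -36.9 -43.7]
35 [ -0.  -45.  -48.9]
40 [ -0.  -53.6 -53.3]
45 [ -0.  -62.5 -57. ]
50 [ -0.1 -71.7 -59.9]
```

move_arm(linear=[[0,-2.2,-4.3],[0,-4.5,-8.5],[0,-7,-12.6],[0,-9.7,-16.7],[0,-12.6,-20.5],[0,-15.6,-24.3],[0,-18.8,-27.9],[0,-22.1,-31.4],[0,-25.6,-34.7],[0,-29.2,-37.9]], delta_rot=[[0,0,0],[0,0,0],[0,0,0],[0,0,0],[0,0,0],[0,0,0],[0,0,0],[0,0,0],[0,0,0],[0,0,0]])

```text
time_s: 10.8
position: [0.5361, 0.0235, 0.1893]
eef_rot: [0.0, -0.01, 1.0, 0.0]
wrist_force: [1.2, 4.6, -0.7]
grip_width: 0.0099
gripper_force: 58.6
```

move_arm(linear=[[0,-3.8,-3],[0,-7.7,-5.8],[0,-11.7,-8.5],[0,-15.8,-11],[0,-20,-13.3],[0,-24.4,-15.4],[0,-28.8,-17.4],[0,-33.3,-19.1],[0,-37.9,-20.7],[0,-42.5,-22]], delta_rot=[[0,0,0],[0,0,0],[0,0,0],[0,0,0],[0,0,0],[0,0,0],[0,0,0],[0,0,0],[0,0,0],[0,0,0]])

```text
time_s: 11.63
position: [0.537, -0.0194, 0.2113]
eef_rot: [0.0, -0.01, 1.0, 0.0]
wrist_force: [0.4, 5.0, 3.3]
grip_width: 0.0102
gripper_force: 58.8
```

move_arm(linear=[[0,0,0],[0,0,0],[0,0,0],[0,0,0],[0,0,0],[0,0,0],[0,0,0],[0,0,0]], delta_rot=[[0,0,0],[0,0,0],[0,0,0],[0,0,0],[0,0,0],[0,0,0],[0,0,0],[0,0,0]])

```text
time_s: 12.3
position: [0.537, -0.0186, 0.211]
eef_rot: [0.0, -0.01, 1.0, 0.0]
wrist_force: [-0.4, 5.0, 4.8]
grip_width: 0.0101
gripper_force: 59.2
```

```bash
python3 - <<'E'
from h import *
from rig import env,camera
st=env.get_state();p=st["position"];print(p,st["wrist_force"],st["gripper_force"],np.abs(st["dq"]).max())
for hy in(.0885-.135,.0531-.1): print(np.degrees(np.arctan2(p[2]+.019-.1225,p[1]-hy))-25.17, np.hypot(p[2]+.019-.1225,p[1]-hy))
s=camera("side");t=camera("top")
ims=[cv2.resize(d["color"][v-75:v+75,u-100:u+100,::-1],(400,300),interpolation=2) for d,u,v in((s,340,250),(t,230,265))]
cv2.imwrite("pics/c7.png",np.hstack(ims))
E
```

```text
[ 0.536992   -0.01864191  0.21104685] [-0.42736666  5.03041869  4.77218693] 59.15085732936859 0.002540719744894723
50.307738711826005 0.11109634451300797
50.10821840942083 0.11119732117621439
```

View pics/c7.png

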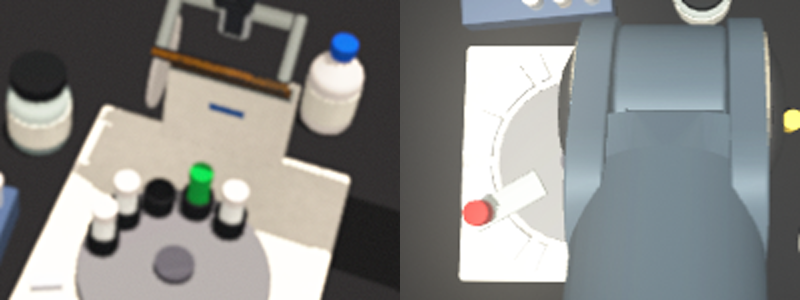

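The shield is up at about 50° with the fingers on the bar at side crop (235,20). The green vial stands upright at (200,185), the plunger is at (477,212) in the top crop, and the bottle and jar have not moved. Radius 111 mm matches the 110.5 mm expected, and the arm is still. Hand in.

```bash
python3 -c "
from rig import ticket
print(ticket.hand_in())"
```

```text
the job is handed in; nothing more can be done
None
```

I've handed the job in at about 12 s of the 51 s allowed, and no verdict came back. By my measurements, the green vial is at the loading place with the plunger home, and the shield is held at about 50° by its bar.

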